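# Dress the bookseller's counter display

### The arm

A 6-joint arm with a two-finger parallel gripper is mounted at the origin on the work surface. World frame = base frame: x ahead of the robot, y to its left, z up, the work surface at z = 0. Lengths are in m, angles in degrees, forces in N, time in s.
With the tool pointing down it reaches from about 0.4 to 0.825 m from the base axis. Payload 7 kg.
Tool frame: the origin (TCP) lies on the centre line of the jaws, within the pads' length; the fingertips stand 11 mm ahead of it and the grasp point (between the pads) lies 8 mm behind it; z points along the fingers, y is the direction in which the jaws open and shut (so a half turn about z gives the same grasp; the last joint's range is limited). The gripper opens to 88 mm and grips with 3 to 60 N. Pads are 19 mm wide; open, the fingers measure 130 mm over their backs; the gripper's body (78 mm by 193 mm) begins 47 mm behind the grasp point.
Start: joints at [-60.499, 20.546, 0.682, 0, -70.136, -16.507], TCP at [0.152, -0.658, 0.238] pointing down, gripper open.
Joint ranges: [-176.03, 176.03], [-82.01, 121.73], [-58.28, 71.71], [-173.87, 95.51], [-174.79, -0.11], [-173.66, 173.66]. Speed limits (degrees/s): [136.94, 136.94, 172.46, 180, 180, 180].

### API

Orientations are given as [roll, pitch, yaw] about the fixed x, y, z axes, in that order (R = Rz(yaw) Ry(pitch) Rx(roll)).
In Python, from plant import ctrl, cams, order gives the robot as it stands.
- The arm moves only by the tool jog_arm, never from a script. Its argument "motion" is a list of rows, each an object with "offset": the shift along the tool's x, y, z in mm, a list of three; "roll": the turn about the tool's z in rad; "hand": the finger opening in mm, from 0 to 87.6. A call has 1 to 20 rows; each row is the pose to reach, as a shift and turn from the pose commanded when the call began, along the tool's axes at that moment; what a row does not reach only later rows make up. A row lasts 1/12 s, in which the tool goes at most 41.7 mm and 7.16 degrees, less where a joint would pass 70% of its speed; a pose out of reach is approached as far as the arm can. A call with a gripper value outside its range is refused whole. The fingers move at their own pace and stop on an object; the grip force is fixed at half the most. Time passes only in rows, so rows that repeat a pose let the fingers close. It gives the time, the measured TCP pose, the force and the opening at its end, in the units of the state.
- ctrl.get_obs(): the state, without advancing time (a new reading comes with each control period).
- cams.snapshot(name): name is "side" or "top"; returns a dict with "img" (420x560x3 uint8, red, green, blue), "K" (3x3 intrinsics, pixels), "cam_to_world" (4x4, takes a point from camera to world coordinates). Camera axes: x right, y down, z forward; pixel columns grow to the right and rows downward; lengths in m; the calibration is good to about 2 mm. A picture is of the moment at which its call begins. There is no depth.
- order.close_job(): hands the job in, once; it reports no verdict.
The state is a dict: "clock": time; "joint_pos": joint angles; "qvel": joint speeds; "tau": joint torques, N m; "tool_pos": TCP position; "orientation": TCP orientation; "force": force on the tool from outside, world axes, zero at the start; "moment": the same for the moment, N m; "opening": finger opening in m.
Only numpy, scipy, OpenCV 4.12 (cv2) and the standard library are available. Lean on these libraries where they do the work, as an engineer would, in place of code of your own. Each camera call takes 0.05 s, during which the arm holds its last target. There are 200 camera calls.

### The job

Set each of the four books standing on the counter into the display pocket made for its format, the one whose trough just fits it, so that all four stand upright with their lower edges down on the floors of their pockets. Set the books down rather than dropping them, do not knock any over, and leave the pen pot and the bell where they are.

Things in the scene. Friction and masses are not known exactly. Their poses are not given: they have to be found in the camera images.
- book_mini: Rigid closed hardback, grey cloth, the smallest book, upright format: 70 mm wide, 105 high, 24 thick, about 0.13 kg. Stands free and upright on its lower edge; pinch it across the 24 mm at the top. Origin: centre of its underside; x out of the front cover (roughly away from the robot at the start), y along the width, z up.
- book_pocket: Rigid closed hardback, grey cloth, the second narrowest book, upright format: 95 mm wide, 130 high, 30 thick, about 0.27 kg. Stands free and upright on its lower edge; pinch it across the 30 mm at the top. Origin: centre of its underside; x out of the front cover (roughly away from the robot at the start), y along the width, z up.
- book_octavo: Rigid closed hardback, grey cloth, the tallest and thickest book, upright format: 120 mm wide, 150 high, 36 thick, about 0.45 kg. Stands free and upright on its lower edge; pinch it across the 36 mm at the top. Origin: centre of its underside; x out of the front cover (roughly away from the robot at the start), y along the width, z up.
- book_oblong: Rigid closed hardback, grey cloth, the widest book, landscape format: wider than it is high: 145 mm wide, 120 high, 28 thick, about 0.36 kg. Stands free and upright on its lower edge; pinch it across the 28 mm at the top. Origin: centre of its underside; x out of the front cover (roughly away from the robot at the start), y along the width, z up.
- stand_mini: Plywood display pocket for book_mini, fixed: open-topped trough 86 mm wide (y), 40 deep (x) inside, walls 6 thick: 8 mm to spare on each side of the book. Floor 8 mm above the counter; front lip (+x) and sides reach 35 mm, back (-x) 58 mm above the counter. Origin: centre of its underside, below the trough's centre; x out of the front, roughly away from the robot, y along the width, z up.
- stand_pocket: Plywood display pocket for book_pocket, fixed: open-topped trough 111 mm wide (y), 46 deep (x) inside, walls 6 thick: 8 mm to spare on each side of the book. Floor 8 mm above the counter; front lip (+x) and sides reach 35 mm, back (-x) 75 mm above the counter. Origin: centre of its underside, below the trough's centre; x out of the front, roughly away from the robot, y along the width, z up.
- stand_octavo: Plywood display pocket for book_octavo, fixed: open-topped trough 136 mm wide (y), 52 deep (x) inside, walls 6 thick: 8 mm to spare on each side of the book. Floor 8 mm above the counter; front lip (+x) and sides reach 35 mm, back (-x) 90 mm above the counter. Origin: centre of its underside, below the trough's centre; x out of the front, roughly away from the robot, y along the width, z up.
- stand_oblong: Plywood display pocket for book_oblong, fixed: open-topped trough 161 mm wide (y), 44 deep (x) inside, walls 6 thick: 8 mm to spare on each side of the book. Floor 8 mm above the counter; front lip (+x) and sides reach 35 mm, back (-x) 68 mm above the counter. Origin: centre of its underside, below the trough's centre; x out of the front, roughly away from the robot, y along the width, z up.
- pen_pot: Bystander: dark steel pot 74 mm across and 95 mm high with three pens standing up to 155 mm, loose. Origin: centre of its underside, z up.
- bell: Bystander: counter bell, steel dome on a black foot, 80 mm across, 58 mm high, loose. Origin: centre of its underside, z up.
Not all that is in view belongs to the job. Leave any blue or green look-alike of the book_octavo alone. Leave any orange look-alike of the book_oblong alone.

How it is judged (in metres and radians):
At the end, for the whole second after the job is handed in: Each book stands in the pocket of its own format: its underside's centre within 14 mm of the trough's centre seen from above and 4 to 12 mm above the counter (the pocket's floor is at 8 mm), leaning less than 8 degrees, at rest (below 0.02 m/s) and released by the fingers (horizontal distance between book_mini and stand_mini below 0.014 m and z of book_mini in the frame of stand_mini between 0.004 and 0.012 m and angle between each of book_mini, book_pocket, book_octavo, book_oblong's own z axis and vertical below 0.14 rad and linear speed of each of book_mini, book_pocket, book_octavo, book_oblong below 0.02 m/s and contact force between each of book_mini, book_pocket, book_octavo, book_oblong and the fingers below 0.05 N and horizontal distance between book_pocket and stand_pocket below 0.014 m and z of book_pocket in the frame of stand_pocket between 0.004 and 0.012 m and horizontal distance between book_octavo and stand_octavo below 0.014 m and z of book_octavo in the frame of stand_octavo between 0.004 and 0.012 m and horizontal distance between book_oblong and stand_oblong below 0.014 m and z of book_oblong in the frame of stand_oblong between 0.004 and 0.012 m); the robot touches nothing.
It fails at once if the pen pot is shifted by more than 30 mm or tipped (distance of pen_pot from where it was at the start of the episode above 0.03 m or angle between pen_pot's own z axis and vertical above 0.4 rad).
It fails at once if the bell is shifted by more than 30 mm or tipped (distance of bell from where it was at the start of the episode above 0.03 m or angle between bell's own z axis and vertical above 0.4 rad).
It fails at once if a book is dropped (moves faster than 0.7 m/s while the fingers do not touch it) ((contact force between book_mini and the fingers below 0.01 N and linear speed of book_mini above 0.7 m/s) or (contact force between book_pocket and the fingers below 0.01 N and linear speed of book_pocket above 0.7 m/s) or (contact force between book_octavo and the fingers below 0.01 N and linear speed of book_octavo above 0.7 m/s) or (contact force between book_oblong and the fingers below 0.01 N and linear speed of book_oblong above 0.7 m/s)).
It fails at once if a book is knocked over (leans more than 50 degrees) (angle between any of book_mini, book_pocket, book_octavo, book_oblong's own z axis and vertical above 0.87 rad).
It also fails if it takes over 109 s, if anything falls off the work surface, if the arm or the gripper's body presses on something with over 40 N, if the wrist force passes 120 N, or if a joint passes its speed limit or range.

## Working session

There is one attempt and no reset: what is moved stays moved. The work goes in short steps, Python scripts to look and compute and a tool call to move; the robot and the scene stay as the last step left them, time stands still between calls to the robot, and variables do not carry over. Pictures are saved under pics/ and viewed, about 12 in all and at most 16, crops included, and the job is handed in when it is done.

Besides the shell and the picture viewer there is one more tool, called after "Call:" in YAML: its name, and indented under it one key for each argument. jog_arm: Moves the arm, as the interface text tells. Its arguments: {"type":"object","properties":{"motion":{"type":"array"}},"required":["motion"]}

```bash
mkdir -p pics; ls
python3 - <<'E'
from plant import ctrl,cams,order
import cv2,numpy as np
o=ctrl.get_obs();print(o)
for n in("top","side"):
    s=cams.snapshot(n);cv2.imwrite(f"pics/{n}0.png",s["img"][:,:,::-1]);print(s["K"],s["cam_to_world"])
    np.savez(f"{n}0.npz",**s)
E
```

```text
pics
{'clock': 0.0, 'joint_pos': array([-6.04959576e+01,  2.05932796e+01,  6.32500979e-01, -1.95448589e-02,
       -7.01365390e+01, -1.65073903e+01]), 'qvel': array([ 0.04075341, -0.01128524,  0.01834809, -0.01083872,  0.07194045,
       -0.05685881]), 'tau': array([-2.16271983e-04, -5.82713413e+01,  2.93057799e+01,  6.99729100e+00,
        6.75010946e-03, -1.94868935e-04]), 'tool_pos': array([ 0.15166795, -0.65724246,  0.236594  ]), 'orientation': array([ 1.79901473e+02, -1.00384760e-02, -1.67009996e+02]), 'force': array([ 0.78092058, -0.45233877,  0.18724781]), 'moment': array([ 0.00267014,  0.00355226, -0.01576297]), 'opening': 0.08734073016021365}
[[489.79613161   0.         282.05604236]
 [  0.         489.79613161 213.82984082]
 [  0.           0.           1.        ]] [[ 2.51571949e-02 -9.97927408e-01  5.92284061e-02  4.27961759e-01]
 [-9.99683054e-01 -2.50565717e-02  2.44108784e-03 -8.62723809e-02]
 [-9.51967656e-04 -5.92710448e-02 -9.98241472e-01  1.15271338e+00]
 [ 0.00000000e+00  0.00000000e+00  0.00000000e+00  1.00000000e+00]]
[[538.18371369   0.         276.97472402]
 [  0.         538.18371369 206.34619988]
 [  0.           0.           1.        ]] [[-0.8479781  -0.25282938  0.4658438  -0.0549251 ]
 [-0.53001988  0.39872294 -0.74839758  0.76733195]
 [ 0.00347429 -0.88153123 -0.47211292  0.60779814]
 [ 0.          0.          0.          1.        ]]
```

View pics/top0.png

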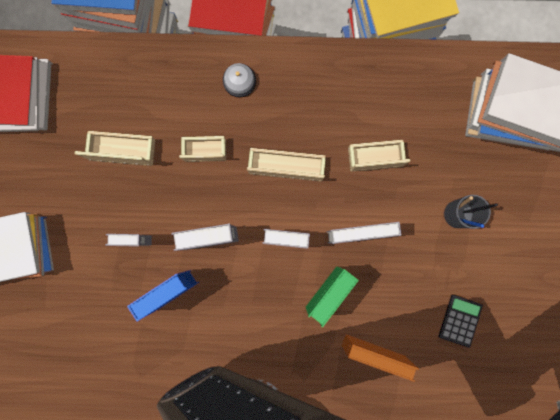

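View pics/side0.png

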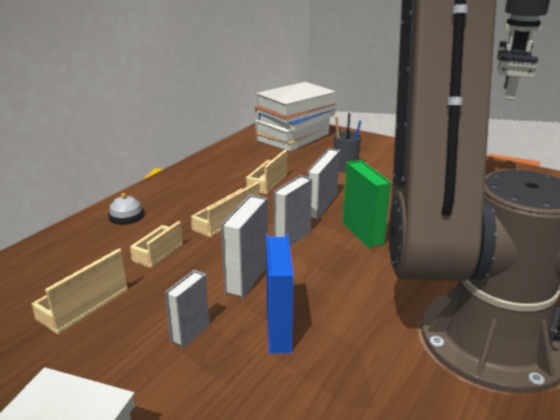

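The top view has four grey/white candidates: mini (125,240), octavo (205,237), pocket (287,239) and oblong (365,233). The look-alikes are blue (162,296), green (332,296) and orange (382,357). The pockets are at (118,148), (203,148), (287,164) and (378,156). The bell is at (239,80) and the pen pot at (470,212). Next I'll measure the books and pockets.

```bash
cat > h.py <<'E'
import numpy as np,cv2
def ray(s,px,z):
    px=np.atleast_2d(np.asarray(px,float));K=s["K"];T=s["cam_to_world"]
    d=np.c_[px,np.ones(len(px))]@np.linalg.inv(K).T@T[:3,:3].T
    c=T[:3,3];return (c+d*((z-c[2])/d[:,2])[:,None])[:,:2]
def proj(s,P):
    P=np.atleast_2d(P);T=s["cam_to_world"];q=(P-T[:3,3])@T[:3,:3]@s["K"].T
    return q[:,:2]/q[:,2:]
def blobs(s,m,z,roi,amin=150):
    x0,y0,x1,y1=roi;mm=np.zeros_like(m,np.uint8);mm[y0:y1,x0:x1]=m[y0:y1,x0:x1]*255
    out=[]
    for c in cv2.findContours(mm,cv2.RETR_EXTERNAL,cv2.CHAIN_APPROX_NONE)[0]:
        if cv2.contourArea(c)<amin: continue
        out.append((c,cv2.minAreaRect(ray(s,c[:,0],z).astype(np.float32)*1000)))
    return out
E
python3 - <<'E'
from h import *
s=dict(np.load("top0.npz"));im=s["img"];hsv=cv2.cvtColor(im,cv2.COLOR_RGB2HSV)
H,S,V=[hsv[:,:,i].astype(int) for i in range(3)]
w=(S<40)&(V>150)
for c,r in blobs(s,w,.12,(90,210,420,270),80): print("book",c[:,0].mean(0).round(),[np.round(x,1) for x in r])
for n,u,z in(("mini",125,.105),("oct",205,.15),("poc",287,.13),("obl",365,.12)):
    for c,r in blobs(s,w,z,(u-45,210,u+45,270),80): print(n,c[:,0].mean(0).round(),[np.round(x,1) for x in r])
t=(H>15)&(H<35)&(V>140)&(S>30)
for c,r in blobs(s,t,.035,(60,120,430,195)): print("stand",c[:,0].mean(0).round(),[np.round(x,1) for x in r])
g=im[:,:,::-1]
a=cv2.resize(g[128:188,70:245],None,fx=4.5,fy=4.5,interpolation=3);b=cv2.resize(g[128:188,245:420],None,fx=4.5,fy=4.5,interpolation=3)
cv2.imwrite("pics/st.png",np.vstack([a,b]))
c=cv2.resize(g[215:260,100:255],None,fx=5,fy=5,interpolation=3);d=cv2.resize(g[215:260,255:410],None,fx=5,fy=5,interpolation=3)
cv2.imwrite("pics/bk.png",np.vstack([c,d]))
E
```

```text
book [122. 239.] [array([426.6, 251.8]), array([23.1, 67.2]), np.float64(1.4)]
book [286. 238.] [array([437.9, -93.3]), array([94.4, 30.9]), np.float64(85.1)]
book [201. 237.] [array([437. ,  84.6]), array([ 37. , 122.2]), np.float64(10.4)]
book [366. 232.] [array([ 455.2, -260.5]), array([ 28.2, 145.3]), np.float64(8.5)]
mini [122. 239.] [array([426.6, 256.7]), array([23.5, 68.2]), np.float64(1.4)]
oct [201. 237.] [array([436.7,  79.6]), array([ 36. , 118.6]), np.float64(10.4)]
poc [286. 238.] [array([437.8, -93.2]), array([93.5, 30.6]), np.float64(85.1)]
obl [366. 232.] [array([ 455.2, -260.5]), array([ 28.2, 145.3]), np.float64(8.5)]
stand [286. 163.] [array([612.7, -90.7]), array([177.9,  53.4]), np.float64(85.5)]
stand [377. 154.] [array([ 639.7, -300.3]), array([ 59.7, 138.2]), np.float64(9.6)]
stand [202. 147.] [array([645.1, 105.8]), array([ 48.9, 103.6]), np.float64(1.4)]
stand [114. 146.] [array([643.7, 310.6]), array([175. ,  58.3]), np.float64(86.6)]
```

View pics/st.png

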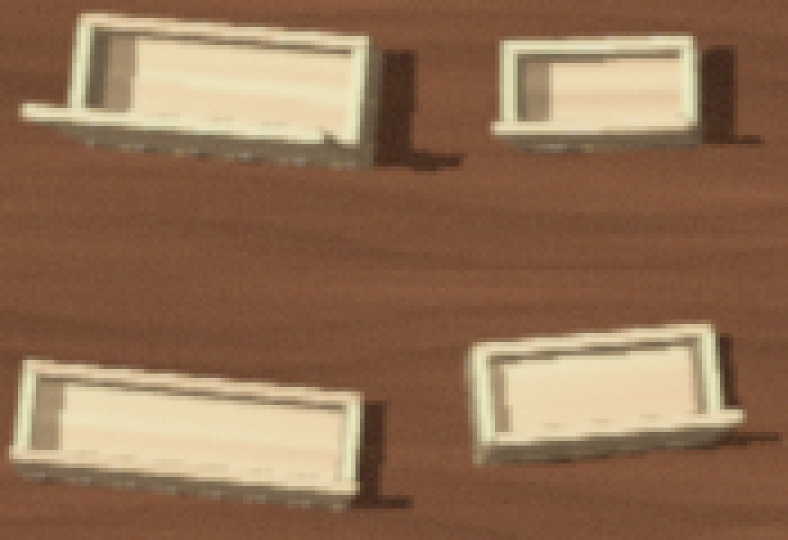

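View pics/bk.png

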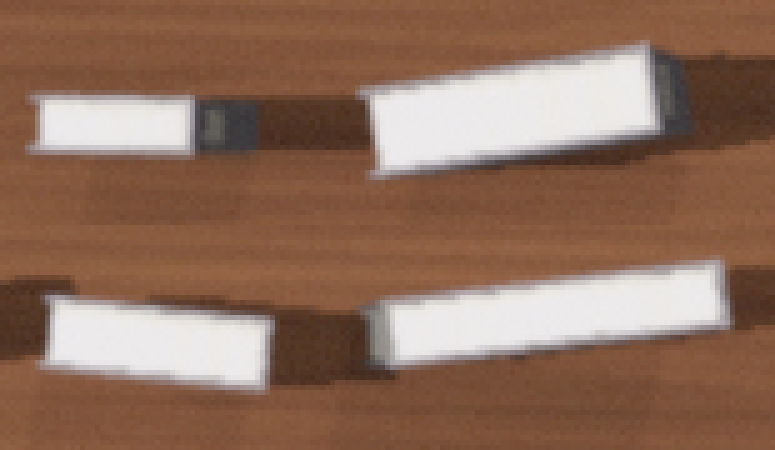

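The book tops match the sizes given. The pockets, left to right in the top view, are octavo, mini, oblong and pocket. I'll get the trough centres from the front-lip corners (z=35 mm) and check the look-alikes near the grasps.

```bash
python3 - <<'E'
from h import *
s=dict(np.load("top0.npz"));im=s["img"];hsv=cv2.cvtColor(im,cv2.COLOR_RGB2HSV)
H,S,V=[hsv[:,:,i].astype(int) for i in range(3)]
# lip outer corners in crop (left,right), dep, width, inner-floor shadow check
C={"octavo":((80,14),(372,37),70,52,148),"mini":((502,40),(694,37),70,40,98),"oblong":((22,91),(360,123),245,44,173),"pocket":((471,75),(713,54),245,46,123)}
B={"octavo":((22,107),None,.09),"mini":((493,128),None,.058),"oblong":((10,189),(358,223),.068),"pocket":(None,(743,144),.075)}
for n,(a,b,u0,d,w) in C.items():
    f=lambda p:(np.array(p)+.5)/4.5-.5+[u0,128]
    L,R=ray(s,[f(a),f(b)],.035);v=L-R;x=np.array([v[1],-v[0]])/np.hypot(*v);y=v/np.hypot(*v)
    c=(L+R)/2-x*(d/2+6)
    print(n,"width",np.hypot(*v).round(4),"/",w,"centre",c.round(4),"yaw",np.degrees(np.arctan2(x[1],x[0])).round(1))
    bb=B[n]
    for p,sg in((bb[0],1),(bb[1],-1)):
        if p: # top INNER edge corner of back wall
            q=ray(s,f(p),bb[2])[0]; print("   back corner local",((q-c)@x).round(4),((q-c)@y).round(4),"expected x",-d/2/1000,"to",-(d/2+6)/1000,"y",sg*w/2000) if 0 else None
    d/=1000
E
python3 - <<'E'
from h import *
s=dict(np.load("top0.npz"));im=s["img"];hsv=cv2.cvtColor(im,cv2.COLOR_RGB2HSV)
H,S,V=[hsv[:,:,i].astype(int) for i in range(3)]
C={"octavo":((80,14),(372,37),70,52,148),"mini":((502,40),(694,37),70,40,98),"oblong":((22,91),(360,123),245,44,173),"pocket":((471,75),(713,54),245,46,123)}
B={"octavo":((22,107),1,.09),"mini":((493,124),1,.058),"oblong":((10,185),1,.068),"pocket":((743,142),-1,.075)}
for n,(a,b,u0,d,w) in C.items():
    d/=1000
    f=lambda p:(np.array(p)+.5)/4.5-.5+[u0,128]
    L,R=ray(s,[f(a),f(b)],.035);v=L-R;y=v/np.hypot(*v);x=np.array([y[1],-y[0]])
    c=(L+R)/2-x*(d/2+.006)
    p,sg,z=B[n];q=ray(s,f(p),z)[0]-c
    print(n,"c",c.round(4),"yaw",np.degrees(np.arctan2(x[1],x[0])).round(1),"w",np.hypot(*v).round(4),w,"backcorner",(q@x).round(4),(q@y).round(4),"exp",-d/2,sg*w/2000)
for nm,m in(("blue",(H>105)&(H<130)&(S>150)),("green",(H>50)&(H<75)&(S>120)),("orange",(H<14)&(S>200)&(V>130))):
    for c,r in blobs(s,m&(V>60),.15,(90,250,430,390),200): print(nm,cv2.boxPoints(r).round())
E
```

```text
octavo width 0.1506 / 148 centre [-31.2815   2.0363] yaw -3.1
mini width 0.0985 / 98 centre [-25.3092  -0.9547] yaw 2.3
oblong width 0.1738 / 173 centre [-27.2922   1.8754] yaw -4.0
pocket width 0.1246 / 123 centre [-28.1514  -3.548 ] yaw 6.4
octavo c [0.6392 0.2974] yaw -3.1 w 0.1506 148 backcorner -0.0268 0.0756 exp -0.026 0.074
mini c [0.6432 0.1035] yaw 2.3 w 0.0985 98 backcorner -0.0216 0.0492 exp -0.02 0.049
oblong c [ 0.6107 -0.0894] yaw -4.0 w 0.1738 173 backcorner -0.0256 0.0853 exp -0.022 0.0865
pocket c [ 0.6369 -0.2995] yaw 6.4 w 0.1246 123 backcorner -0.0235 -0.0619 exp -0.023 -0.0615
blue [[262. 202.]
 [342.  87.]
 [372. 109.]
 [292. 223.]]
green [[ 263. -171.]
 [ 357. -241.]
 [ 387. -200.]
 [ 293. -131.]]
```

```bash
cat > g.py <<'E'
import sys,json,numpy as np
# python3 g.py x y z yaw  then x y z yaw waypoints: tool-frame offsets(mm), roll(rad) from the first pose
a=np.array(sys.argv[1:],float).reshape(-1,4);b=a[0];t=np.radians(b[3])
for w in a[1:]:
    d=(w-b)[:3]*1000
    print([round(v) for v in (d[0]*np.cos(t)+d[1]*np.sin(t), d[0]*np.sin(t)-d[1]*np.cos(t), -d[2])], round(-np.radians(w[3]-b[3]),3))
E
python3 g.py .152 -.658 .238 -167  .455 -.26 .24 -81.5
python3 g.py .455 -.26 .24 -81.5  .455 -.26 .102 -81.5 
echo place; python3 g.py .455 -.2605 .102 -81.5  .455 -.2605 .205 -81.5  .611 -.089 .205 -94
```

```text
[-385, 320, -2] -1.492
[0, 0, 138] -0.0
place
[0, 0, -103] -0.0
[-147, -180, -103] 0.218
```

Call:
jog_arm:
  motion:
    - {"offset":[-385,-320,-2],"roll":-1.492,"hand":80}
    - {"offset":[-385,-320,-2],"roll":-1.492,"hand":80}
    - {"offset":[-385,-320,-2],"roll":-1.492,"hand":80}
    - {"offset":[-385,-320,-2],"roll":-1.492,"hand":80}
    - {"offset":[-385,-320,-2],"roll":-1.492,"hand":80}
    - {"offset":[-385,-320,-2],"roll":-1.492,"hand":80}
    - {"offset":[-385,-320,-2],"roll":-1.492,"hand":80}
    - {"offset":[-385,-320,-2],"roll":-1.492,"hand":80}
    - {"offset":[-385,-320,-2],"roll":-1.492,"hand":80}
    - {"offset":[-385,-320,-2],"roll":-1.492,"hand":80}
    - {"offset":[-385,-320,-2],"roll":-1.492,"hand":80}
    - {"offset":[-385,-320,-2],"roll":-1.492,"hand":80}
    - {"offset":[-385,-320,-2],"roll":-1.492,"hand":80}
    - {"offset":[-385,-320,-2],"roll":-1.492,"hand":80}
    - {"offset":[-385,-320,-2],"roll":-1.492,"hand":80}
    - {"offset":[-385,-320,-2],"roll":-1.492,"hand":80}

```text
clock: 1.43
tool_pos: [0.5677, -0.8381, 0.2192]
orientation: [-179.2, -2.2, -81.7]
force: [-0.7, -0.8, 0.3]
opening: 0.08
```

I sent that move with the tool-y sign wrong, without waiting for the script's numbers. The arm stretched out to the right, clear of everything. I'll bring it back in a short step and check the commanded pose.

```bash
python3 g.py .568 -.838 .24 -81.5 .455 -.45 .30 -81.5
python3 - <<'E'
from h import *
s=dict(np.load("top0.npz"));print("pot",ray(s,[(470,208)],.095),ray(s,[(470,212)],.0))
E
```

```text
[-400, 54, -60] -0.0
pot [[ 0.51356193 -0.489958  ]] [[ 0.5117955  -0.52623855]]
```

Call:
jog_arm:
  motion:
    - {"offset":[-40,0,-30],"roll":0,"hand":80}
    - {"offset":[-80,10,-60],"roll":0,"hand":80}
    - {"offset":[-120,20,-60],"roll":0,"hand":80}
    - {"offset":[-160,30,-60],"roll":0,"hand":80}
    - {"offset":[-200,40,-60],"roll":0,"hand":80}
    - {"offset":[-200,50,-60],"roll":0,"hand":80}
    - {"offset":[-200,50,-60],"roll":0,"hand":80}
    - {"offset":[-200,50,-60],"roll":0,"hand":80}

```text
clock: 2.1
tool_pos: [0.4866, -0.6454, 0.2745]
orientation: [-179.0, -2.4, -81.7]
force: [0.5, 0.6, 1.5]
opening: 0.0802
```

The commanded pose kept a tilt of about 2.6° from the over-reach, and I can't remove it by rolling. It's small against the 8° tolerance, and the books will settle level on the floors. I'll compute offsets from the full measured orientation from now on.

```bash
cat > g.py <<'E'
# python3 g.py  x y z bookyaw ... : tool-frame offsets (mm) and roll (rad) of world TCP waypoints from the measured pose
import sys,numpy as np
from scipy.spatial.transform import Rotation as Ro
from plant import ctrl
o=ctrl.get_obs();R=Ro.from_euler("xyz",o["orientation"],degrees=True).as_matrix()
print("t",round(o["clock"],2),o["tool_pos"].round(4),o["orientation"].round(1),"tz",R[:,2].round(3),"op",round(o["opening"],4))
for w in np.array(sys.argv[1:],float).reshape(-1,4):
    d=R.T@(w[:3]-o["tool_pos"])*1000
    dy=(w[3]-90-o["orientation"][2]+180)%360-180
    print(w,[round(v) for v in d],round(-np.radians(dy),3))
E
python3 g.py .455 -.2605 .23 8.5 .455 -.2605 .105 8.5
```

```text
t 2.1 [ 0.4866 -0.6454  0.2745] [-179.    -2.4  -81.7] tz [ 0.023 -0.039 -0.999] op 0.0802
[ 0.455  -0.2605  0.23    8.5   ] [-387, -24, 29] -0.003
[ 0.455  -0.2605  0.105   8.5   ] [-392, -22, 154] -0.003
```

Call:
jog_arm:
  motion:
    - {"offset":[-40,-3,0],"roll":0,"hand":80}
    - {"offset":[-80,-6,0],"roll":0,"hand":80}
    - {"offset":[-120,-9,0],"roll":0,"hand":80}
    - {"offset":[-160,-12,0],"roll":0,"hand":80}
    - {"offset":[-200,-15,0],"roll":0,"hand":80}
    - {"offset":[-240,-18,0],"roll":0,"hand":80}
    - {"offset":[-280,-20,0],"roll":0,"hand":80}
    - {"offset":[-320,-22,0],"roll":0,"hand":80}
    - {"offset":[-360,-24,10],"roll":0,"hand":80}
    - {"offset":[-387,-24,29],"roll":0,"hand":80}
    - {"offset":[-387,-24,29],"roll":0,"hand":80}
    - {"offset":[-387,-24,29],"roll":0,"hand":80}
    - {"offset":[-387,-24,29],"roll":0,"hand":80}

```text
clock: 3.18
tool_pos: [0.4567, -0.2611, 0.2276]
orientation: [-179.1, -2.2, -81.6]
force: [0.2, -0.5, 0.5]
opening: 0.08
```

```bash
python3 g.py .455 -.2605 .105 8.5
```

```text
t 3.18 [ 0.4567 -0.2611  0.2276] [-179.1   -2.2  -81.6] tz [ 0.021 -0.036 -0.999] op 0.08
[ 0.455  -0.2605  0.105   8.5   ] [-6, 3, 122] -0.001
```

Call:
jog_arm:
  motion:
    - {"offset":[-2,1,40],"roll":0,"hand":80}
    - {"offset":[-4,2,70],"roll":0,"hand":80}
    - {"offset":[-5,3,100],"roll":0,"hand":80}
    - {"offset":[-6,3,122],"roll":0,"hand":80}
    - {"offset":[-6,3,122],"roll":0,"hand":80}
    - {"offset":[-6,3,122],"roll":0,"hand":60}
    - {"offset":[-6,3,122],"roll":0,"hand":40}
    - {"offset":[-6,3,122],"roll":0,"hand":20}
    - {"offset":[-6,3,122],"roll":0,"hand":20}
    - {"offset":[-6,3,122],"roll":0,"hand":20}
    - {"offset":[-6,3,122],"roll":0,"hand":20}
    - {"offset":[-6,3,122],"roll":0,"hand":20}

```text
clock: 4.18
tool_pos: [0.4542, -0.2591, 0.105]
orientation: [-179.1, -2.2, -81.5]
force: [-0.5, 0.5, -0.2]
opening: 0.0389
```

```bash
python3 g.py .455 -.2605 .205 8.5 .611 -.089 .21 -4
```

```text
t 4.18 [ 0.4542 -0.2591  0.105 ] [-179.1   -2.2  -81.5] tz [ 0.02  -0.036 -0.999] op 0.0389
[ 0.455  -0.2605  0.205   8.5   ] [5, -2, -100] -0.001
[ 0.611 -0.089  0.21  -4.   ] [-141, -182, -108] 0.218
```

Call:
jog_arm:
  motion:
    - {"offset":[0,0,0],"roll":0,"hand":20}
    - {"offset":[0,0,0],"roll":0,"hand":20}
    - {"offset":[0,0,0],"roll":0,"hand":20}
    - {"offset":[0,0,0],"roll":0,"hand":20}
    - {"offset":[0,0,-4],"roll":0,"hand":20}
    - {"offset":[1,0,-10],"roll":0,"hand":20}
    - {"offset":[1,0,-20],"roll":0,"hand":20}
    - {"offset":[2,-1,-40],"roll":0,"hand":20}
    - {"offset":[3,-1,-60],"roll":0,"hand":20}
    - {"offset":[4,-2,-80],"roll":0,"hand":20}
    - {"offset":[5,-2,-95],"roll":0,"hand":20}
    - {"offset":[5,-2,-100],"roll":0,"hand":20}
    - {"offset":[5,-2,-100],"roll":0,"hand":20}

```text
clock: 5.27
tool_pos: [0.4553, -0.2604, 0.2063]
orientation: [-179.0, -2.2, -81.5]
force: [-0.5, -0.9, -2.9]
opening: 0.0276
```

```bash
python3 g.py  .611 -.089 .207 -4
python3 - <<'E'
from plant import ctrl,cams
import cv2
print(ctrl.get_obs()["force"])
cv2.imwrite("pics/s1.png",cams.snapshot("side")["img"][:,:,::-1])
E
```

```text
t 5.27 [ 0.4553 -0.2604  0.2063] [-179.    -2.2  -81.5] tz [ 0.022 -0.036 -0.999] op 0.0276
[ 0.611 -0.089  0.207 -4.   ] [-146, -179, -3] 0.217
[-0.46864837 -0.86173345 -2.87015162]
```

View pics/s1.png

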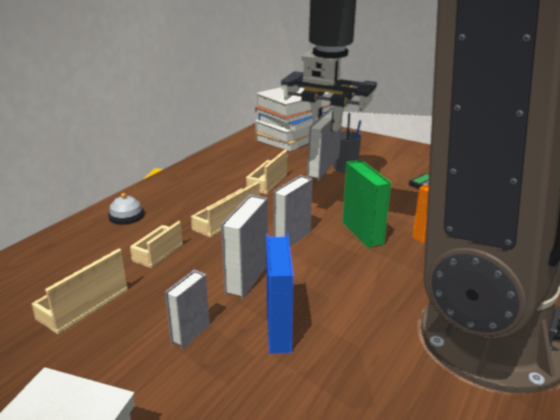

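The side view shows the oblong book held upright at about (322,145), with the other books undisturbed. I'll carry it over.

Call:
jog_arm:
  motion:
    - {"offset":[-5,-7,-3],"roll":0.01,"hand":20}
    - {"offset":[-15,-19,-3],"roll":0.03,"hand":20}
    - {"offset":[-30,-37,-3],"roll":0.05,"hand":20}
    - {"offset":[-48,-59,-3],"roll":0.08,"hand":20}
    - {"offset":[-66,-81,-3],"roll":0.11,"hand":20}
    - {"offset":[-84,-103,-3],"roll":0.14,"hand":20}
    - {"offset":[-102,-125,-3],"roll":0.17,"hand":20}
    - {"offset":[-118,-145,-3],"roll":0.19,"hand":20}
    - {"offset":[-132,-162,-3],"roll":0.21,"hand":20}
    - {"offset":[-142,-174,-3],"roll":0.217,"hand":20}
    - {"offset":[-146,-179,-3],"roll":0.217,"hand":20}
    - {"offset":[-146,-179,-3],"roll":0.217,"hand":20}
    - {"offset":[-146,-179,-3],"roll":0.217,"hand":20}
    - {"offset":[-146,-179,-3],"roll":0.217,"hand":20}

```text
clock: 6.48
tool_pos: [0.6094, -0.09, 0.2042]
orientation: [-178.8, -2.0, -94.0]
force: [-0.9, -0.5, -3.2]
opening: 0.0274
```

```bash
python3 g.py  .611 -.089 .114 -4
python3 - <<'E'
from plant import ctrl,cams
import cv2,numpy as np
print(ctrl.get_obs()["force"])
s=cams.snapshot("side")["img"][60:260,150:400,::-1];t=cams.snapshot("top")["img"][100:260,200:400,::-1]
cv2.imwrite("pics/s2.png",np.hstack([cv2.resize(s,(500,400)),cv2.resize(t,(300,240)).copy() if 0 else cv2.copyMakeBorder(cv2.resize(t,(300,240)),0,160,0,0,0)]))
E
```

```text
t 6.48 [ 0.6094 -0.09    0.2042] [-178.8   -2.   -94. ] tz [ 0.018 -0.036 -0.999] op 0.0274
[ 0.611 -0.089  0.114 -4.   ] [-4, 0, 90] 0.0
[-0.91305903 -0.51910268 -3.19795981]
```

View pics/s2.png

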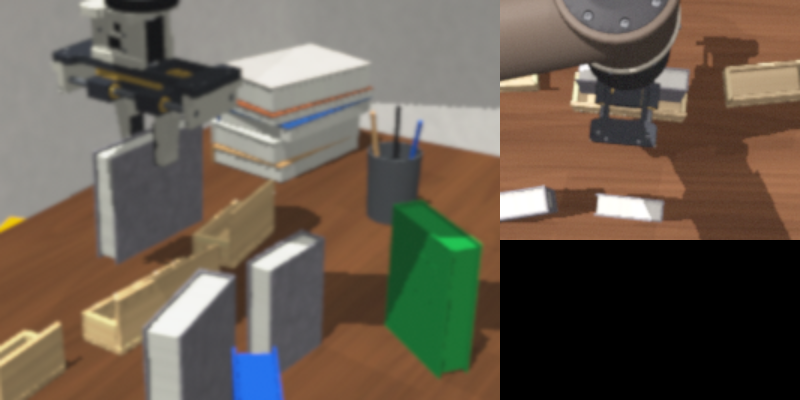

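Call:
jog_arm:
  motion:
    - {"offset":[-1,0,12],"roll":0,"hand":20}
    - {"offset":[-2,0,28],"roll":0,"hand":20}
    - {"offset":[-2,0,44],"roll":0,"hand":20}
    - {"offset":[-3,0,60],"roll":0,"hand":20}
    - {"offset":[-4,0,74],"roll":0,"hand":20}
    - {"offset":[-4,0,82],"roll":0,"hand":20}
    - {"offset":[-4,0,86],"roll":0,"hand":20}
    - {"offset":[-4,0,88],"roll":0,"hand":20}
    - {"offset":[-4,0,90],"roll":0,"hand":20}
    - {"offset":[-4,0,90],"roll":0,"hand":20}
    - {"offset":[-4,0,90],"roll":0,"hand":20}

```text
clock: 7.5
tool_pos: [0.6126, -0.0886, 0.1151]
orientation: [-178.7, -2.0, -94.0]
force: [0.2, -0.2, -2.9]
opening: 0.0276
```

```bash
python3 g.py  .611 -.089 .23 -4 .438 -.093 .23 -4.9
```

```text
t 7.5 [ 0.6126 -0.0886  0.1151] [-178.7   -2.   -94. ] tz [ 0.02  -0.036 -0.999] op 0.0276
[ 0.611 -0.089  0.23  -4.   ] [4, -1, -115] 0.0
[ 0.438 -0.093  0.23  -4.9  ] [20, 171, -118] 0.016
```

Call:
jog_arm:
  motion:
    - {"offset":[0,1,1],"roll":0,"hand":20}
    - {"offset":[0,1,2],"roll":0,"hand":20}
    - {"offset":[0,1,3],"roll":0,"hand":20}
    - {"offset":[0,1,3],"roll":0,"hand":20}

```text
clock: 7.83
tool_pos: [0.6117, -0.0883, 0.1128]
orientation: [-178.7, -2.0, -93.9]
force: [-2.7, 2.5, 6.3]
opening: 0.0279
```

Call:
jog_arm:
  motion:
    - {"offset":[0,0,0],"roll":0,"hand":35}
    - {"offset":[0,0,0],"roll":0,"hand":45}
    - {"offset":[0,0,0],"roll":0,"hand":60}
    - {"offset":[0,0,0],"roll":0,"hand":75}
    - {"offset":[0,0,0],"roll":0,"hand":80}
    - {"offset":[0,0,0],"roll":0,"hand":80}
    - {"offset":[0,0,-10],"roll":0,"hand":80}
    - {"offset":[1,0,-30],"roll":0,"hand":80}
    - {"offset":[3,0,-60],"roll":0,"hand":80}
    - {"offset":[4,0,-95],"roll":0,"hand":80}
    - {"offset":[4,0,-117],"roll":0,"hand":80}
    - {"offset":[10,40,-117],"roll":0,"hand":80}
    - {"offset":[13,80,-117],"roll":0,"hand":80}
    - {"offset":[17,120,-117],"roll":0.01,"hand":80}
    - {"offset":[20,155,-117],"roll":0.016,"hand":80}
    - {"offset":[20,171,-117],"roll":0.016,"hand":80}
    - {"offset":[20,171,-117],"roll":0.016,"hand":80}
    - {"offset":[20,171,-117],"roll":0.016,"hand":80}
    - {"offset":[20,171,-117],"roll":0.016,"hand":80}

```text
clock: 9.42
tool_pos: [0.4379, -0.0926, 0.2262]
orientation: [-178.6, -1.9, -94.9]
force: [-0.2, 0.4, 0.4]
opening: 0.0799
```

```bash
python3 g.py .438 -.093 .111 -4.9;  python3 - <<'E'
from plant import ctrl,cams
import cv2,numpy as np
s=cams.snapshot("side")["img"][:,:,::-1]
cv2.imwrite("pics/s3.png",s)
E
```

```text
t 9.42 [ 0.4379 -0.0926  0.2262] [-178.6   -1.9  -94.9] tz [ 0.021 -0.035 -0.999] op 0.0799
[ 0.438 -0.093  0.111 -4.9  ] [-3, 3, 115] 0.0
```

View pics/s3.png

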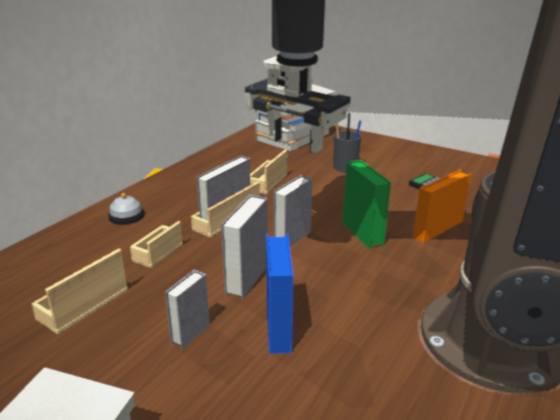

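The oblong stands in its pocket at (225,190). Next is the pocket-format book.

Call:
jog_arm:
  motion:
    - {"offset":[-1,1,40],"roll":0,"hand":80}
    - {"offset":[-2,2,70],"roll":0,"hand":80}
    - {"offset":[-3,3,100],"roll":0,"hand":80}
    - {"offset":[-3,3,115],"roll":0,"hand":80}
    - {"offset":[-3,3,115],"roll":0,"hand":70}
    - {"offset":[-3,3,115],"roll":0,"hand":60}
    - {"offset":[-3,3,115],"roll":0,"hand":20}
    - {"offset":[-3,3,115],"roll":0,"hand":20}
    - {"offset":[-3,3,115],"roll":0,"hand":20}
    - {"offset":[-3,3,115],"roll":0,"hand":20}
    - {"offset":[-3,3,115],"roll":0,"hand":20}
    - {"offset":[-3,3,115],"roll":0,"hand":20}
    - {"offset":[-3,3,115],"roll":0,"hand":20}
    - {"offset":[-3,3,115],"roll":0,"hand":20}
    - {"offset":[-3,3,115],"roll":0,"hand":20}
    - {"offset":[-3,3,115],"roll":0,"hand":20}

```text
clock: 10.8
tool_pos: [0.4369, -0.0935, 0.1106]
orientation: [-178.7, -1.9, -94.9]
force: [-0.5, 0.2, 5.3]
opening: 0.0299
```

```bash
python3 g.py .438 -.093 .216 -4.9 .637 -.2995 .216 6.4
```

```text
t 10.8 [ 0.4369 -0.0935  0.1106] [-178.7   -1.9  -94.9] tz [ 0.02  -0.036 -0.999] op 0.0299
[ 0.438 -0.093  0.216 -4.9  ] [3, -4, -105] 0.0
[ 0.637  -0.2995  0.216   6.4   ] [192, -219, -94] -0.197
```

Call:
jog_arm:
  motion:
    - {"offset":[0,0,-5],"roll":0,"hand":20}
    - {"offset":[0,-1,-20],"roll":0,"hand":20}
    - {"offset":[1,-2,-40],"roll":0,"hand":20}
    - {"offset":[2,-3,-65],"roll":0,"hand":20}
    - {"offset":[3,-4,-90],"roll":0,"hand":20}
    - {"offset":[3,-4,-105],"roll":0,"hand":20}
    - {"offset":[10,-12,-105],"roll":-0.01,"hand":20}
    - {"offset":[25,-29,-104],"roll":-0.03,"hand":20}
    - {"offset":[43,-50,-103],"roll":-0.05,"hand":20}
    - {"offset":[62,-71,-102],"roll":-0.07,"hand":20}
    - {"offset":[81,-92,-101],"roll":-0.09,"hand":20}
    - {"offset":[100,-114,-100],"roll":-0.11,"hand":20}
    - {"offset":[119,-136,-99],"roll":-0.13,"hand":20}
    - {"offset":[138,-158,-98],"roll":-0.15,"hand":20}
    - {"offset":[157,-179,-97],"roll":-0.17,"hand":20}
    - {"offset":[173,-198,-96],"roll":-0.19,"hand":20}
    - {"offset":[185,-211,-95],"roll":-0.197,"hand":20}
    - {"offset":[192,-219,-94],"roll":-0.197,"hand":20}
    - {"offset":[192,-219,-94],"roll":-0.197,"hand":20}
    - {"offset":[192,-219,-94],"roll":-0.197,"hand":20}

```text
clock: 12.47
tool_pos: [0.6358, -0.2997, 0.2143]
orientation: [-179.2, -2.1, -83.7]
force: [-0.4, 0.4, -3.0]
opening: 0.0303
```

```bash
python3 g.py .637 -.2995 .119 6.4;  python3 - <<'E'
from plant import ctrl,cams
import cv2,numpy as np
s=cams.snapshot("side")["img"][60:260,150:400,::-1];t=cams.snapshot("top")["img"][100:260,300:500,::-1]
cv2.imwrite("pics/s4.png",np.hstack([cv2.resize(s,(500,400)),cv2.copyMakeBorder(cv2.resize(t,(300,240)),0,160,0,0,0)]))
E
```

```text
t 12.47 [ 0.6358 -0.2997  0.2143] [-179.2   -2.1  -83.7] tz [ 0.017 -0.035 -0.999] op 0.0303
[ 0.637  -0.2995  0.119   6.4   ] [-4, 0, 95] -0.001
```

View pics/s4.png

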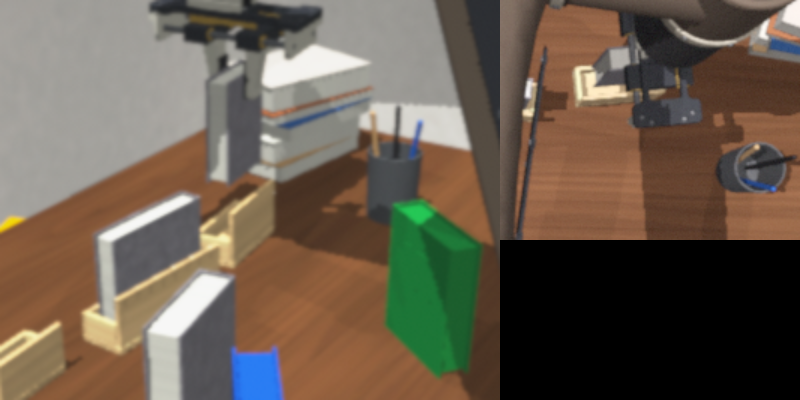

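Call:
jog_arm:
  motion:
    - {"offset":[-1,0,12],"roll":0,"hand":20}
    - {"offset":[-2,0,28],"roll":0,"hand":20}
    - {"offset":[-2,0,44],"roll":0,"hand":20}
    - {"offset":[-3,0,60],"roll":0,"hand":20}
    - {"offset":[-4,0,74],"roll":0,"hand":20}
    - {"offset":[-4,0,84],"roll":0,"hand":20}
    - {"offset":[-4,0,89],"roll":0,"hand":20}
    - {"offset":[-4,0,92],"roll":0,"hand":20}
    - {"offset":[-4,0,94],"roll":0,"hand":20}
    - {"offset":[-4,0,95],"roll":0,"hand":20}
    - {"offset":[-4,0,96],"roll":0,"hand":20}
    - {"offset":[-4,0,96],"roll":0,"hand":20}

```text
clock: 13.57
tool_pos: [0.6382, -0.2994, 0.1199]
orientation: [-179.1, -2.2, -83.6]
force: [-0.6, 0.5, -2.0]
opening: 0.03
```

Call:
jog_arm:
  motion:
    - {"offset":[0,1,1],"roll":0,"hand":20}
    - {"offset":[0,1,2],"roll":0,"hand":20}
    - {"offset":[0,1,2],"roll":0,"hand":20}
    - {"offset":[0,1,2],"roll":0,"hand":20}

```text
clock: 13.9
tool_pos: [0.6374, -0.2999, 0.1186]
orientation: [-179.1, -2.2, -83.6]
force: [-1.5, -0.9, 4.9]
opening: 0.0301
```

```bash
python3 g.py .637 -.2995 .26 6.4 .4367 .0796 .26 10.4
```

```text
t 13.9 [ 0.6374 -0.2999  0.1186] [-179.1   -2.2  -83.6] tz [ 0.021 -0.036 -0.999] op 0.0301
[ 0.637  -0.2995  0.26    6.4   ] [5, -2, -141] 0.0
[ 0.4367  0.0796  0.26   10.4   ] [-394, 154, -159] -0.07
```

Call:
jog_arm:
  motion:
    - {"offset":[0,0,0],"roll":0,"hand":35}
    - {"offset":[0,0,0],"roll":0,"hand":45}
    - {"offset":[0,0,0],"roll":0,"hand":60}
    - {"offset":[0,0,0],"roll":0,"hand":75}
    - {"offset":[0,0,0],"roll":0,"hand":80}
    - {"offset":[0,0,0],"roll":0,"hand":80}
    - {"offset":[0,0,-10],"roll":0,"hand":80}
    - {"offset":[1,0,-30],"roll":0,"hand":80}
    - {"offset":[3,-1,-65],"roll":0,"hand":80}
    - {"offset":[4,-2,-105],"roll":0,"hand":80}
    - {"offset":[5,-2,-141],"roll":0,"hand":80}
    - {"offset":[-30,12,-143],"roll":0,"hand":80}
    - {"offset":[-67,27,-144],"roll":-0.01,"hand":80}
    - {"offset":[-104,42,-146],"roll":-0.02,"hand":80}
    - {"offset":[-141,57,-147],"roll":-0.03,"hand":80}
    - {"offset":[-178,72,-149],"roll":-0.04,"hand":80}
    - {"offset":[-215,87,-151],"roll":-0.05,"hand":80}
    - {"offset":[-252,101,-153],"roll":-0.06,"hand":80}
    - {"offset":[-289,115,-154],"roll":-0.07,"hand":80}
    - {"offset":[-326,128,-156],"roll":-0.07,"hand":80}

```text
clock: 15.57
tool_pos: [0.4692, 0.0166, 0.26]
orientation: [-179.2, -2.2, -79.6]
force: [0.8, 1.5, -0.1]
opening: 0.0798
```

```bash
python3 g.py  .4367 .0796 .25 10.4
python3 - <<'E'
from plant import ctrl,cams
import cv2,numpy as np
s=cams.snapshot("side")["img"][:,:,::-1]
cv2.imwrite("pics/s5.png",s)
E
```

```text
t 15.57 [0.4692 0.0166 0.26  ] [-179.2   -2.2  -79.6] tz [ 0.021 -0.035 -0.999] op 0.0798
[ 0.4367  0.0796  0.25   10.4   ] [-68, 21, 7] 0.001
```

View pics/s5.png

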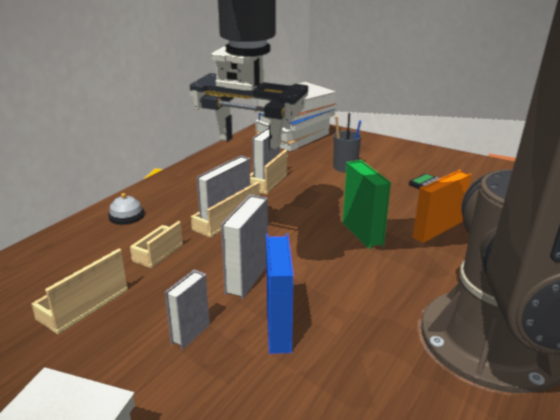

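Both books are standing in their pockets, oblong at (225,190) and pocket at (265,155). Next is octavo.

Call:
jog_arm:
  motion:
    - {"offset":[-35,11,4],"roll":0,"hand":84}
    - {"offset":[-68,21,7],"roll":0,"hand":84}
    - {"offset":[-68,21,7],"roll":0,"hand":84}
    - {"offset":[-68,21,7],"roll":0,"hand":84}
    - {"offset":[-69,21,40],"roll":0,"hand":84}
    - {"offset":[-71,23,75],"roll":0,"hand":84}
    - {"offset":[-72,24,105],"roll":0,"hand":84}
    - {"offset":[-72,24,127],"roll":0,"hand":84}
    - {"offset":[-72,24,127],"roll":0,"hand":75}
    - {"offset":[-72,24,127],"roll":0,"hand":60}
    - {"offset":[-72,24,127],"roll":0,"hand":28}
    - {"offset":[-72,24,127],"roll":0,"hand":28}
    - {"offset":[-72,24,127],"roll":0,"hand":28}
    - {"offset":[-72,24,127],"roll":0,"hand":28}
    - {"offset":[-72,24,127],"roll":0,"hand":28}
    - {"offset":[-72,24,127],"roll":0,"hand":28}
    - {"offset":[-72,24,127],"roll":0,"hand":28}
    - {"offset":[-72,24,127],"roll":0,"hand":28}
    - {"offset":[-72,24,127],"roll":0,"hand":28}
    - {"offset":[-72,24,127],"roll":0,"hand":28}

```text
clock: 17.28
tool_pos: [0.4367, 0.0776, 0.1296]
orientation: [-179.2, -2.2, -79.6]
force: [0.3, -0.3, 6.7]
opening: 0.0358
```

```bash
python3 g.py .4367 .0796 .25 10.4 .639 .2974 .25 -3.1
```

```text
t 17.28 [0.4367 0.0776 0.1296] [-179.2   -2.2  -79.6] tz [ 0.02  -0.035 -0.999] op 0.0358
[ 0.4367  0.0796  0.25   10.4   ] [3, -2, -120] 0.001
[ 0.639   0.2974  0.25   -3.1   ] [-175, -240, -124] 0.236
```

Call:
jog_arm:
  motion:
    - {"offset":[0,0,-5],"roll":0,"hand":28}
    - {"offset":[0,0,-20],"roll":0,"hand":28}
    - {"offset":[1,-1,-42],"roll":0,"hand":28}
    - {"offset":[2,-1,-68],"roll":0,"hand":28}
    - {"offset":[3,-2,-95],"roll":0,"hand":28}
    - {"offset":[3,-2,-120],"roll":0,"hand":28}
    - {"offset":[-3,-10,-120],"roll":0.01,"hand":28}
    - {"offset":[-18,-30,-121],"roll":0.03,"hand":28}
    - {"offset":[-35,-53,-121],"roll":0.05,"hand":28}
    - {"offset":[-53,-77,-122],"roll":0.08,"hand":28}
    - {"offset":[-71,-101,-122],"roll":0.1,"hand":28}
    - {"offset":[-89,-126,-122],"roll":0.13,"hand":28}
    - {"offset":[-107,-151,-123],"roll":0.15,"hand":28}
    - {"offset":[-125,-175,-123],"roll":0.18,"hand":28}
    - {"offset":[-143,-199,-123],"roll":0.2,"hand":28}
    - {"offset":[-157,-219,-124],"roll":0.22,"hand":28}
    - {"offset":[-168,-233,-124],"roll":0.236,"hand":28}
    - {"offset":[-173,-240,-124],"roll":0.236,"hand":28}
    - {"offset":[-173,-240,-124],"roll":0.236,"hand":28}
    - {"offset":[-173,-240,-124],"roll":0.236,"hand":28}

```text
clock: 18.95
tool_pos: [0.6379, 0.2949, 0.2474]
orientation: [-178.9, -2.1, -93.1]
force: [0.4, -0.9, -3.8]
opening: 0.0361
```

```bash
python3 g.py .639 .2955 .1385 -3.1;  python3 - <<'E'
from plant import ctrl,cams
import cv2,numpy as np
s=cams.snapshot("side")["img"][100:350,0:250,::-1];t=cams.snapshot("top")["img"][80:240,60:260,::-1]
cv2.imwrite("pics/s6.png",np.hstack([cv2.resize(s,(400,400)),cv2.copyMakeBorder(cv2.resize(t,(400,320)),0,80,0,0,0)]))
E
```

```text
t 18.95 [0.6379 0.2949 0.2474] [-178.9   -2.1  -93.1] tz [ 0.016 -0.037 -0.999] op 0.0361
[ 0.639   0.2955  0.1385 -3.1   ] [-5, 1, 109] 0.0
```

View pics/s6.png

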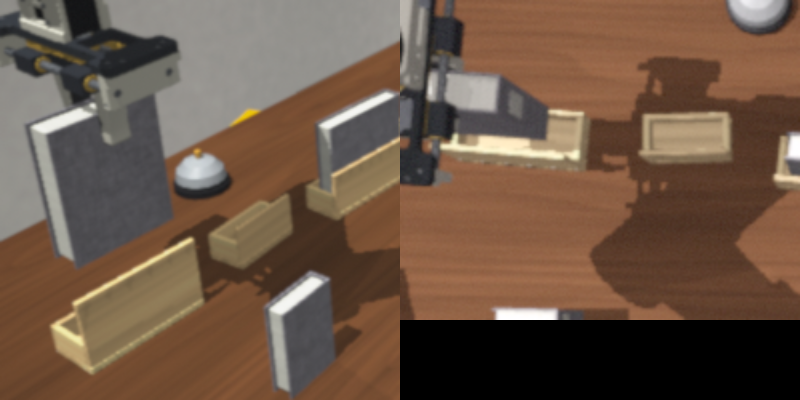

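Call:
jog_arm:
  motion:
    - {"offset":[-1,0,12],"roll":0,"hand":28}
    - {"offset":[-1,0,28],"roll":0,"hand":28}
    - {"offset":[-2,1,46],"roll":0,"hand":28}
    - {"offset":[-3,1,64],"roll":0,"hand":28}
    - {"offset":[-4,1,80],"roll":0,"hand":28}
    - {"offset":[-5,1,94],"roll":0,"hand":28}
    - {"offset":[-5,1,101],"roll":0,"hand":28}
    - {"offset":[-5,1,105],"roll":0,"hand":28}
    - {"offset":[-5,1,107],"roll":0,"hand":28}
    - {"offset":[-5,1,109],"roll":0,"hand":28}
    - {"offset":[-5,1,110],"roll":0,"hand":28}
    - {"offset":[-5,1,110],"roll":0,"hand":28}

```text
clock: 20.05
tool_pos: [0.6403, 0.2965, 0.1398]
orientation: [-178.7, -1.9, -93.1]
force: [-0.3, 0.0, -4.9]
opening: 0.0359
```

Call:
jog_arm:
  motion:
    - {"offset":[0,1,1],"roll":0,"hand":28}
    - {"offset":[0,1,2],"roll":0,"hand":28}
    - {"offset":[0,1,3],"roll":0,"hand":28}
    - {"offset":[0,1,3],"roll":0,"hand":28}
    - {"offset":[0,1,3],"roll":0,"hand":28}

```text
clock: 20.47
tool_pos: [0.6394, 0.2968, 0.1378]
orientation: [-178.7, -1.9, -93.1]
force: [-3.0, 1.7, 6.4]
opening: 0.0359
```

```bash
python3 g.py .639 .2955 .26 -3.1 .427 .2567 .24 1.4
```

```text
t 20.47 [0.6394 0.2968 0.1378] [-178.7   -1.9  -93.1] tz [ 0.021 -0.035 -0.999] op 0.0359
[ 0.639   0.2955  0.26   -3.1   ] [5, -2, -122] 0.0
[0.427  0.2567 0.24   1.4   ] [55, 208, -105] -0.078
```

Call:
jog_arm:
  motion:
    - {"offset":[0,0,0],"roll":0,"hand":42}
    - {"offset":[0,0,0],"roll":0,"hand":50}
    - {"offset":[0,0,0],"roll":0,"hand":65}
    - {"offset":[0,0,0],"roll":0,"hand":80}
    - {"offset":[0,0,0],"roll":0,"hand":80}
    - {"offset":[0,0,0],"roll":0,"hand":80}
    - {"offset":[0,0,-10],"roll":0,"hand":80}
    - {"offset":[1,0,-30],"roll":0,"hand":80}
    - {"offset":[3,-1,-65],"roll":0,"hand":80}
    - {"offset":[5,-2,-105],"roll":0,"hand":80}
    - {"offset":[5,-2,-118],"roll":0,"hand":80}
    - {"offset":[12,35,-116],"roll":-0.01,"hand":80}
    - {"offset":[21,72,-114],"roll":-0.03,"hand":80}
    - {"offset":[30,109,-112],"roll":-0.05,"hand":80}
    - {"offset":[39,146,-110],"roll":-0.06,"hand":80}
    - {"offset":[48,182,-108],"roll":-0.078,"hand":80}
    - {"offset":[55,208,-105],"roll":-0.078,"hand":80}
    - {"offset":[55,208,-105],"roll":-0.078,"hand":80}
    - {"offset":[55,208,-105],"roll":-0.078,"hand":80}

```text
clock: 22.05
tool_pos: [0.4257, 0.2563, 0.2402]
orientation: [-178.8, -2.0, -88.5]
force: [0.9, 0.9, -0.5]
opening: 0.0801
```

```bash
python3 g.py .427 .2567 .086 1.4
python3 - <<'E'
from plant import ctrl,cams
import cv2,numpy as np
s=cams.snapshot("side")["img"][:,:,::-1]
cv2.imwrite("pics/s7.png",s)
E
```

```text
t 22.05 [0.4257 0.2563 0.2402] [-178.8   -2.   -88.5] tz [ 0.021 -0.034 -0.999] op 0.0801
[0.427  0.2567 0.086  1.4   ] [-6, 2, 154] 0.001
```

View pics/s7.png

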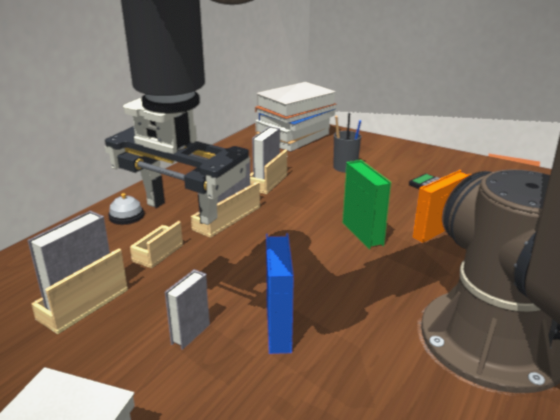

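The octavo book stands in its pocket at (72,260). Last is mini.

Call:
jog_arm:
  motion:
    - {"offset":[-1,0,35],"roll":0,"hand":80}
    - {"offset":[-3,1,70],"roll":0,"hand":80}
    - {"offset":[-4,1,100],"roll":0,"hand":80}
    - {"offset":[-5,2,130],"roll":0,"hand":80}
    - {"offset":[-6,2,154],"roll":0,"hand":80}
    - {"offset":[-6,2,154],"roll":0,"hand":70}
    - {"offset":[-6,2,154],"roll":0,"hand":50}
    - {"offset":[-6,2,154],"roll":0,"hand":16}
    - {"offset":[-6,2,154],"roll":0,"hand":16}
    - {"offset":[-6,2,154],"roll":0,"hand":16}
    - {"offset":[-6,2,154],"roll":0,"hand":16}
    - {"offset":[-6,2,154],"roll":0,"hand":16}
    - {"offset":[-6,2,154],"roll":0,"hand":16}
    - {"offset":[-6,2,154],"roll":0,"hand":16}
    - {"offset":[-6,2,154],"roll":0,"hand":16}
    - {"offset":[-6,2,154],"roll":0,"hand":16}
    - {"offset":[-6,2,154],"roll":0,"hand":16}
    - {"offset":[-6,2,154],"roll":0,"hand":16}

```text
clock: 23.6
tool_pos: [0.4273, 0.2569, 0.0848]
orientation: [-178.9, -2.1, -88.6]
force: [-2.4, -0.4, 6.0]
opening: 0.0238
```

```bash
python3 g.py .427 .2567 .18 1.4 .643 .1035 .18 2.3
```

```text
t 23.6 [0.4273 0.2569 0.0848] [-178.9   -2.1  -88.6] tz [ 0.019 -0.036 -0.999] op 0.0238
[0.427  0.2567 0.18   1.4   ] [4, -1, -95] -0.001
[0.643  0.1035 0.18   2.3   ] [162, -214, -86] -0.016
```

Call:
jog_arm:
  motion:
    - {"offset":[0,0,-5],"roll":0,"hand":16}
    - {"offset":[1,0,-20],"roll":0,"hand":16}
    - {"offset":[2,0,-42],"roll":0,"hand":16}
    - {"offset":[3,-1,-68],"roll":0,"hand":16}
    - {"offset":[4,-1,-95],"roll":0,"hand":16}
    - {"offset":[4,-1,-95],"roll":0,"hand":16}
    - {"offset":[11,-10,-95],"roll":0,"hand":16}
    - {"offset":[25,-29,-94],"roll":0,"hand":16}
    - {"offset":[41,-50,-93],"roll":0,"hand":16}
    - {"offset":[57,-71,-92],"roll":0,"hand":16}
    - {"offset":[73,-93,-91],"roll":0,"hand":16}
    - {"offset":[89,-115,-90],"roll":0,"hand":16}
    - {"offset":[105,-137,-89],"roll":0,"hand":16}
    - {"offset":[121,-159,-88],"roll":-0.01,"hand":16}
    - {"offset":[137,-180,-87],"roll":-0.016,"hand":16}
    - {"offset":[150,-198,-86],"roll":-0.016,"hand":16}
    - {"offset":[158,-209,-86],"roll":-0.016,"hand":16}
    - {"offset":[162,-214,-86],"roll":-0.016,"hand":16}
    - {"offset":[162,-214,-86],"roll":-0.016,"hand":16}
    - {"offset":[162,-214,-86],"roll":-0.016,"hand":16}

```text
clock: 25.27
tool_pos: [0.6427, 0.103, 0.1795]
orientation: [-179.0, -2.1, -87.8]
force: [-0.5, -0.4, -1.4]
opening: 0.024
```

```bash
python3 g.py .643 .1035 .093 2.3;  python3 - <<'E'
from plant import ctrl,cams
import cv2,numpy as np
s=cams.snapshot("side")["img"][100:350,0:250,::-1];t=cams.snapshot("top")["img"][80:240,100:300,::-1]
cv2.imwrite("pics/s8.png",np.hstack([cv2.resize(s,(400,400)),cv2.copyMakeBorder(cv2.resize(t,(400,320)),0,80,0,0,0)]))
E
```

```text
t 25.27 [0.6427 0.103  0.1795] [-179.    -2.1  -87.8] tz [ 0.018 -0.036 -0.999] op 0.024
[0.643  0.1035 0.093  2.3   ] [-4, 1, 86] -0.001
```

View pics/s8.png

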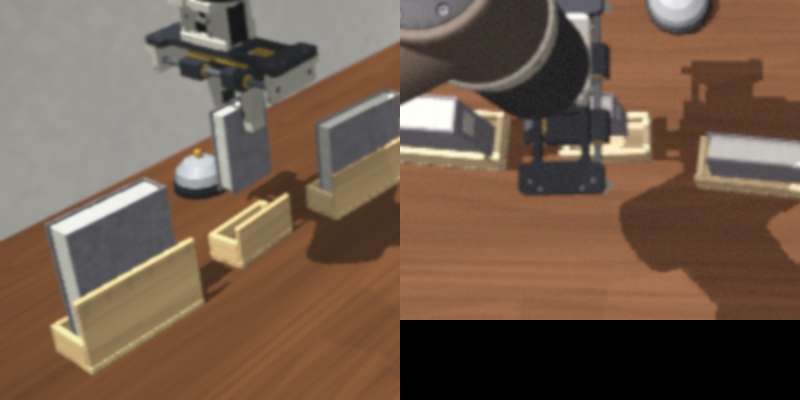

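Call:
jog_arm:
  motion:
    - {"offset":[-1,0,12],"roll":0,"hand":16}
    - {"offset":[-1,0,28],"roll":0,"hand":16}
    - {"offset":[-2,1,44],"roll":0,"hand":16}
    - {"offset":[-3,1,60],"roll":0,"hand":16}
    - {"offset":[-4,1,72],"roll":0,"hand":16}
    - {"offset":[-4,1,79],"roll":0,"hand":16}
    - {"offset":[-4,1,83],"roll":0,"hand":16}
    - {"offset":[-4,1,85],"roll":0,"hand":16}
    - {"offset":[-4,1,86],"roll":0,"hand":16}
    - {"offset":[-4,1,87],"roll":0,"hand":16}
    - {"offset":[-4,1,87],"roll":0,"hand":16}
    - {"offset":[-4,1,87],"roll":0,"hand":16}

```text
clock: 26.37
tool_pos: [0.6442, 0.1041, 0.0937]
orientation: [-178.9, -2.1, -87.7]
force: [0.5, -0.7, -1.1]
opening: 0.024
```

Call:
jog_arm:
  motion:
    - {"offset":[0,1,1],"roll":0,"hand":16}
    - {"offset":[0,1,2],"roll":0,"hand":16}
    - {"offset":[0,1,2],"roll":0,"hand":16}
    - {"offset":[0,1,2],"roll":0,"hand":16}

```text
clock: 26.7
tool_pos: [0.6436, 0.1041, 0.0928]
orientation: [-178.9, -2.1, -87.7]
force: [-1.7, -0.7, 7.7]
opening: 0.0242
```

Call:
jog_arm:
  motion:
    - {"offset":[0,0,0],"roll":0,"hand":30}
    - {"offset":[0,0,0],"roll":0,"hand":40}
    - {"offset":[0,0,0],"roll":0,"hand":55}
    - {"offset":[0,0,0],"roll":0,"hand":75}
    - {"offset":[0,0,0],"roll":0,"hand":75}
    - {"offset":[0,0,0],"roll":0,"hand":75}
    - {"offset":[0,0,-10],"roll":0,"hand":75}
    - {"offset":[1,0,-30],"roll":0,"hand":75}
    - {"offset":[3,-1,-65],"roll":0,"hand":75}
    - {"offset":[5,-2,-105],"roll":0,"hand":75}
    - {"offset":[5,-2,-140],"roll":0,"hand":75}
    - {"offset":[7,-2,-170],"roll":0,"hand":75}
    - {"offset":[7,38,-170],"roll":0,"hand":75}
    - {"offset":[7,78,-170],"roll":0,"hand":75}
    - {"offset":[7,118,-170],"roll":0,"hand":75}
    - {"offset":[7,158,-170],"roll":0,"hand":75}
    - {"offset":[7,190,-170],"roll":0,"hand":75}
    - {"offset":[7,190,-170],"roll":0,"hand":75}
    - {"offset":[7,190,-170],"roll":0,"hand":75}

```text
clock: 28.28
tool_pos: [0.4491, 0.0953, 0.2595]
orientation: [-178.8, -2.0, -87.6]
force: [0.7, 0.6, 0.4]
opening: 0.0753
```

Run:
```python
from plant import ctrl,cams
from h import *
o=ctrl.get_obs();print(o["clock"],o["tool_pos"],o["force"],o["qvel"].round(2))
s=cams.snapshot("top");d=cams.snapshot("side")
im=s["img"];hsv=cv2.cvtColor(im,cv2.COLOR_RGB2HSV).astype(int);w=(hsv[:,:,1]<40)&(hsv[:,:,2]>140)
for n,c,z in(("mini",(.6432,.1035),.113),("octavo",(.6392,.2974),.158),("oblong",(.6107,-.0894),.128),("pocket",(.6369,-.2995),.138)):
    u,v=proj(s,[*c,z])[0].astype(int)
    for k,r in blobs(s,w,z,(max(u-60,0),v-28,u+60,v+28),80): print(n,"stand",c,"book top",[np.round(x,1) for x in r])
cv2.imwrite("pics/f.png",np.hstack([cv2.resize(im[60:260,40:440,::-1],(400,200)),cv2.resize(d["img"][110:330,0:400,::-1],(400,200))]) if 0 else np.vstack([cv2.resize(im[110:200,50:450,::-1],(800,180)),cv2.resize(d["img"][120:330,0:400,::-1],(800,420))]))
```

```text
28.2833 [0.44907604 0.09534008 0.25953812] [0.7454071  0.63879714 0.4225807 ] [-1.12  3.16  2.63  0.52  0.49  0.62]
mini stand (0.6432, 0.1035) book top [array([642.6, 103.8]), array([23.9, 66.8]), np.float64(1.4)]
octavo stand (0.6392, 0.2974) book top [array([640.2, 297.6]), array([118.2,  36.9]), np.float64(87.0)]
octavo stand (0.6392, 0.2974) book top [array([674.3, 416.5]), array([42. , 10.3]), np.float64(3.1)]
oblong stand (0.6107, -0.0894) book top [array([612.3, -90.6]), array([145.1,  29.7]), np.float64(85.9)]
pocket stand (0.6369, -0.2995) book top [array([ 635.5, -289.7]), array([ 38.6, 113.6]), np.float64(12.3)]
```

View pics/f.png

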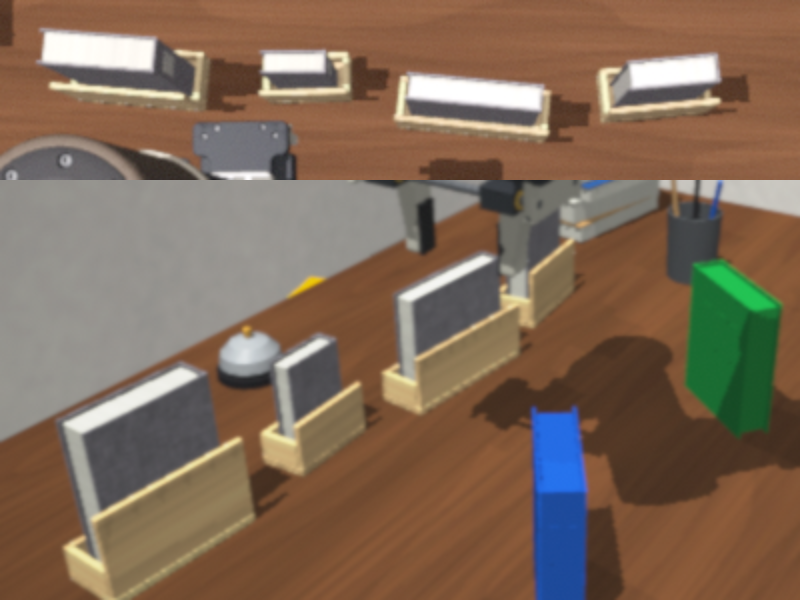

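All four stand inside their pockets. The pocket blob also took in the book's end face, so I'll recheck that one from its top corners before handing in.

Run:
```python
from h import *
s=dict(np.load("top0.npz"))
q=np.array([(629,66),(717,55),(719,80),(634,91)])/2+[50,110]
P=ray(s,q,.138);print(P.round(4),P.mean(0).round(4),"stand .6369 -.2995")
```

```text
[[ 0.641  -0.2526]
 [ 0.6549 -0.3445]
 [ 0.6285 -0.3468]
 [ 0.6147 -0.2582]] [ 0.6348 -0.3005] stand .6369 -.2995
```

Call:
jog_arm:
  motion:
    - {"offset":[0,0,0],"roll":0,"hand":75}
    - {"offset":[0,0,0],"roll":0,"hand":75}
    - {"offset":[0,0,0],"roll":0,"hand":75}
    - {"offset":[0,0,0],"roll":0,"hand":75}

```text
clock: 28.72
tool_pos: [0.4505, 0.0953, 0.2574]
orientation: [-179.0, -2.1, -87.8]
force: [-0.6, 0.7, 0.1]
opening: 0.075
```

```bash
python3 -c "
from plant import order
print(order.close_job())"
```

```text
the job is handed in; nothing more can be done
None
```

I set all four books into the pockets made for them, and each one stands upright with the fingers clear. I handed the job in at about 29 s of the 109 s allowed. No verdict was reported.

**Position:** in the last images, the book tops lie about 1 mm (mini, octavo), 2 mm (oblong) and 2.5 mm (pocket) from the trough centres I measured. The limit is 14 mm. The automatic measurement for the pocket book disagreed (about 10 mm off) because it also picked up the book's end face. I remeasured that one from its top corners, read by eye from the image.

**Setting down:** I lowered each book until the wrist force showed contact, at about 8 mm above its grasp height on the counter. That matches the pocket floors.

**Bystanders:** I never approached the pen pot, bell or look-alikes, and they looked unmoved in the views. I did not measure their positions again.

**One slip:** my first move had a wrong sign and stretched the arm out to the right, touching nothing. It left the tool tilted by about 2.5° for the rest of the job. I corrected the moves for this, and no lean showed in the final images.

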